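# Open the child-safe tablet box

## Robot

A 6-joint arm with a two-finger parallel gripper is mounted at the origin on a cart in front of the work surface, level with it; the furniture and walls round the work are solid. World frame = base frame: x ahead of the robot, y to its left, z up, the work surface at z = 0. Lengths are in mm, angles in rad, forces in N, time in s.
With the tool pointing down it reaches from about 275 to 775 mm from the base axis. Payload 14.6 kg.
Tool frame: the origin (TCP) lies at the centre of the arm's flange, where the gripper is bolted on; the fingertips stand r.nose_length ahead of it and the grasp point (between the pads) lies 155 mm ahead of it (r.nose_length is the distance from the TCP to the fingertips, in mm); z points along the fingers, y is the line along which they close (so a half turn about z gives the same grasp; the last joint's range is limited). The gripper opens to 85 mm and grips with 20 to 120 N. Pads are 22 mm wide; open, the fingers measure 114 mm over their backs; the gripper's body (76 mm by 85 mm) begins 54 mm behind the grasp point. The pads swing forward as they close: fully open they stand 13 mm farther back than shut.
Start: joints at [-1.385, 0.263, -0.048, 1.259, 0, 1.415], TCP at [175.471, -494.812, 404.678] pointing down, gripper open.
Joint ranges: [-2.65, 2.65], [-0.89, 1.7], [-1.18, 1.37], [-2.13, 2.11], [-1.35, 1.29], [-3.14, 3.14]. Speed limits (rad/s): [1.89, 1.89, 2.57, 2.79, 3.14, 3.14].

## Interface

Orientations are given as a unit quaternion [w, x, y, z].
In Python, from cell import r, imaging gives the robot as it stands.
- The arm moves only by the tool carry_out, never from a script. Its arguments are lists of equal length, an entry for each row: "xyz": the shift along the tool's x, y, z in mm, a list of three; "dr": the turn, a rotation vector about the tool's x, y, z in rad, a list of three; "grip": the finger opening in mm, from 0 to 85.4. In form: {"xyz": [[dx, dy, dz], ...], "dr": [[rx, ry, rz], ...], "grip": [grip, ...]}. A call has 1 to 8 rows; each row is the pose to reach, as a shift and turn from the pose commanded when the call began, along the tool's axes at that moment; what a row does not reach only later rows make up. A row lasts 1/12 s, in which the tool goes at most 41.7 mm and 7.16 degrees, less where a joint would pass 70% of its speed; a pose out of reach is approached as far as the arm can. A call with a gripper value outside its range is refused whole. The fingers move at their own pace and stop on an object; "squeeze" is the grip in N (left out, the last holds). Time passes only in rows, so rows that repeat a pose let the fingers close. It gives the time, the measured TCP pose, the force, the opening and the grip force at its end, in the units of the state.
- r.state(): the state, without advancing time (a new reading comes with each control period).
- imaging.snapshot(name): name is "scene" or "top" or "wrist"; returns the picture (384x512x3 uint8, blue, green, red); there is no depth.
- imaging.camera_info(name): a dict with "intrinsics" (3x3 intrinsics, pixels), "R" (3x3) and "t" (3): a world point X has camera coordinates R X + t. Camera axes: x right, y down, z forward; pixel columns grow to the right and rows downward; lengths in mm; the calibration is good to about 2 mm. The wrist camera is an equidistant fisheye: a pixel r from the principal point sees the ray r / f radians off the axis. A picture is of the moment at which its call begins: read the wrist's pose just before it. camera_info takes no time and is no camera call; for the wrist camera it gives the pose at the moment of the call.
- r.sign_off(): hands the job in; it is judged then, once.
The state is a dict: "t": time; "q": joint angles; "dq": joint speeds; "joint_efforts": joint torques, N m; "eef_pos": TCP position; "eef_rot": TCP orientation; "ft_force": force on the tool from outside, world axes, zero at the start; "ft_torque": the same for the moment, N m; "finger_gap": finger opening in mm; "grasp_force": force on a finger pad.
Only numpy, scipy, OpenCV 4.12 (cv2) and the standard library are available. Lean on these libraries where they do the work, as an engineer would, in place of code of your own. Each camera call takes 0.05 s, during which the arm holds its last target. There are 200 camera calls.

## Task

Open the child-safe dishwasher tablet box: press its long sprung thumb bar down and, while you hold it down, push the lid by its upright tab past the bar's tooth and on until the lid is fully open. Then let the bar spring back up. Use the fingertips only and push gently: do not shove or lift the box, and leave everything around it where it stands.

Things in the scene. Friction and masses are not known exactly. Their poses are not given: they have to be found in the camera images.
- tablet_box: Low white plastic box, 140 x 240 mm, 60 mm high, standing loose on rubber feet; weighted, 3.8 to 5.4 kg. Origin: centre of its underside, on the worktop. +y (its long axis) is the way the lid opens, +z up. The spring catch runs along its -x long side; lid and compartment are on the +x side. Tablets lie under the lid in the -y half; the +y half is closed.
- bar_top (a point): Top centre of the steel thumb bar: 30 (box x) x 150 (box y) x 6 mm, at x -52, y -25, z 78 mm in the box frame at rest, on two spring stems. It stays level and goes straight down wherever pressed; a small tooth on its inner side (box y -24 to -16) stops the lid's lug. Only the lid's tab and lug stand higher near it; the lid's flat top is at 67 mm.
- catch (a joint): Travel of the thumb bar downward in m: 0 up (at rest), 0.012 fully down. Spring: 2 N at the start, 8 N fully down (500 N/m). The lid is free to pass when it is at least 0.006 down; 0.008 to 0.010 (6 to 7 N) is a good hold.
- tab_face (a point): Centre of the flat push face of the lid's grey upright tab, which reaches out over the bar: 50 mm wide (box x), z 84 to 108 mm, looking to box -y; moves with the lid. Lid shut: x -52, y -55, z 96 in the box frame. The bar then extends 45 mm behind this face: fingertips can press it there and, sliding along it to box +y, push the tab with their side.
- lid (a joint): Opening of the grey sliding lid in m: 0 shut, 0.090 fully open (end stop); friction 1.5 N. Starts at 0 to 0.003. With the bar up, the lug meets the tooth at about 0.005. The 24 mm lug is over the tooth from there to 0.037; beyond that the bar can spring up behind it, and the lid stays open.
- spice_jar_4: Glass spice jar with a green cap, 46 x 46 x 106 mm, beside the box on its +x side; origin under its centre. Leave it.
- jar_1: Glass jar with a yellow lid, 63 x 63 x 94 mm, beside the box on its +x side; origin under its centre. Leave it.
- tin_1: Food tin, 75 x 75 x 110 mm, beside the box on its +x side; origin under its centre. Leave it.
- tab_pouch: White and blue refill pouch lying flat, 146 x 135 x 46 mm, on the left; origin under its centre. Leave it.
- mug: Black mug, 88 x 124 x 106 mm, on the right; origin under its centre. Leave it.
- timer: White round kitchen timer, 65 x 65 x 46 mm, on the right; origin under its centre. Leave it.
- tin_2: Flat food tin, 86 x 86 x 40 mm, on the right; origin under its centre. Leave it.

How it is judged:
By the outcome, as a careful person would: the job done as asked, in the order asked, and still so for the second after the job is handed in, with the robot touching nothing.
It also fails if it takes over 35 s, if anything falls off the work surface, if the arm or the gripper's body presses on something with over 40 N, if the wrist force passes 120 N, or if a joint passes its speed limit or range.

## Working session

There is one attempt and no reset: what is moved stays moved. The work goes in short steps, Python scripts to look and compute and a tool call to move; the robot and the scene stay as the last step left them, time stands still between calls to the robot, and variables do not carry over. Pictures are saved under pics/ and viewed, at most 10 in all, crops included, and the job is handed in when it is done.

Besides the shell and the picture viewer there is one more tool, called after "Request:" as a command line: name --argument value ..., lists and objects as JSON in quotes. carry_out: Moves the arm, as the interface text tells. Its arguments: {"type":"object","properties":{"xyz":{"type":"array"},"dr":{"type":"array"},"grip":{"type":"array"},"squeeze":{"type":"number"}},"required":["xyz","dr","grip"]}

```bash
mkdir -p pics; python3 - <<'E'
from cell import r, imaging
import cv2
for n in("scene","top"):
    cv2.imwrite(f"pics/{n}.png",imaging.snapshot(n))
    c=imaging.camera_info(n);print(n,c)
s=r.state();print(r.nose_length,s)
E
```

```text
scene {'intrinsics': array([[469.38917827,   0.        , 244.09035612],
       [  0.        , 469.38917827, 188.10454175],
       [  0.        ,   0.        ,   1.        ]]), 'R': array([[ 0.0374572 , -0.99910549, -0.01962591],
       [-0.71961696, -0.01334162, -0.69424306],
       [ 0.69336021,  0.04012754, -0.719473  ]]), 't': array([ -75.30860937,  460.06085737, 1415.66124681])}
top {'intrinsics': array([[484.945686  ,   0.        , 252.86555122],
       [  0.        , 484.945686  , 196.13028759],
       [  0.        ,   0.        ,   1.        ]]), 'R': array([[-0.43866285, -0.89860513, -0.00915035],
       [-0.7060555 ,  0.35093121, -0.61508773],
       [ 0.55593213, -0.26335548, -0.78840558]]), 't': array([ 172.58402463,  458.04543077, 1618.86500078])}
173.4 {'t': 0.1, 'q': array([-1.38530530e+00,  2.63499309e-01, -4.88305631e-02,  1.25942799e+00,
       -1.87265665e-05,  1.41553110e+00]), 'dq': array([ 0.00124082, -0.00012088,  0.00156008, -0.00043939,  0.00117664,
       -0.00033252]), 'joint_efforts': array([ 3.02969675e-03, -6.38578391e+01,  3.85063505e+01,  9.96641902e-03,
       -1.74763036e-04, -4.82307229e-06]), 'eef_pos': array([ 175.4517048 , -494.73778067,  404.27630794]), 'eef_rot': array([-4.80569213e-04,  9.85520609e-01,  1.69554999e-01, -1.66276978e-05]), 'ft_force': array([0.19738487, 0.16320147, 0.50512683]), 'ft_torque': array([-0.00626589,  0.01027114, -0.04325779]), 'grasp_force': 0.0, 'finger_gap': 85.3261677490178}
```

View pics/top.png

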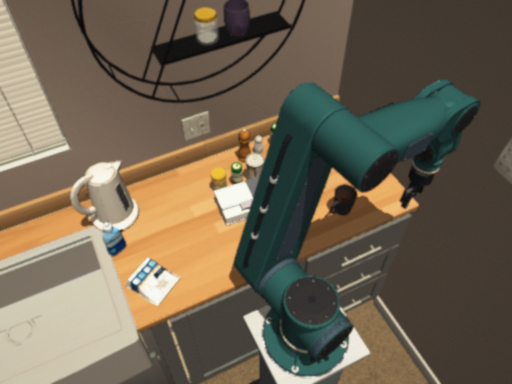

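View pics/scene.png

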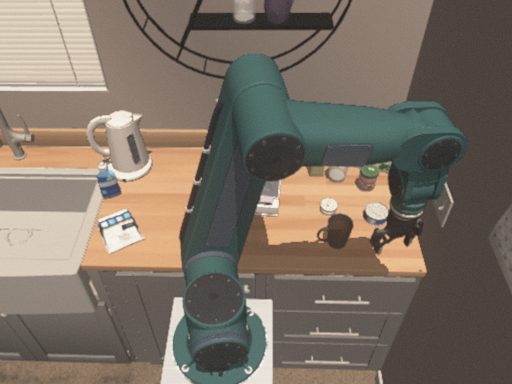

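The top view shows the white box around (235,203), partly behind the arm, with the jars (218,178), (237,172) and (255,165) on its far side. In the scene view it is mostly hidden, with a visible edge at about (268,197).

```bash
cat > h.py <<'E'
from cell import r, imaging
import numpy as np, cv2
from scipy.spatial.transform import Rotation as Ro
def ray(n,u,v,z,c=None):
    c=c or imaging.camera_info(n);K=c["intrinsics"];R=np.array(c["R"]);t=np.array(c["t"])
    d=np.array([(u-K[0,2])/K[0,0],(v-K[1,2])/K[1,1]])
    if n=="wrist":
        th=np.hypot(*d);d=np.append(d/th*np.sin(th),np.cos(th))
    else: d=np.append(d,1)
    o=-R.T@t;d=R.T@d
    return o+d*(z-o[2])/d[2]
def tool():
    s=r.state();q=s["eef_rot"];return s,Ro.from_quat([q[1],q[2],q[3],q[0]])
E
python3 - <<'E'
from h import *
for p in [(215,190),(246,180),(235,203),(227,222),(253,213)]: print(p,ray("top",*p,60).round())
for p in [(218,187),(237,181),(253,180)]: print(p,ray("top",*p,0).round())
for p in [(280,180),(278,215),(257,213)]: print(p,ray("scene",*p,30).round())
s,T=tool();print(T.as_matrix().round(3))
im=cv2.imread("pics/top.png")[150:240,190:290]
im2=cv2.imread("pics/scene.png")[160:240,230:300]
cv2.imwrite("pics/c.png",np.hstack([cv2.resize(im,(500,450),interpolation=2),cv2.resize(im2,(300,450),interpolation=2)]))
E
```

```text
(215, 190) [651.  41.  60.]
(246, 180) [643. -92.  60.]
(235, 203) [557.  -3.  60.]
(227, 222) [489.  61.  60.]
(253, 213) [483. -45.  60.]
(218, 187) [706.   8.   0.]
(237, 181) [701. -76.   0.]
(253, 180) [ 676. -138.   -0.]
(280, 180) [ 658. -192.   30.]
(278, 215) [ 477. -182.   30.]
(257, 213) [ 485. -105.   30.]
[[ 0.943  0.334 -0.   ]
 [ 0.334 -0.943  0.001]
 [ 0.    -0.001 -1.   ]]
```

View pics/c.png

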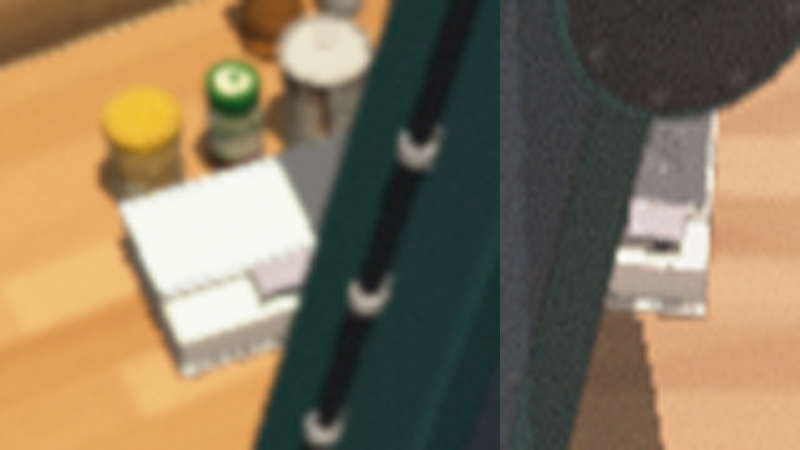

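The crop shows the box with its long axis roughly along world y. The white bar is on the near side, the grey lid is towards −y (right) and the tab is pinkish, so the lid opens to +y. The centre is roughly (560, −62). I'll move above it with the fingers closed.

Request:
carry_out --xyz '[[28,-14,0],[56,-28,0],[84,-42,0],[112,-56,0],[140,-70,0],[168,-84,0],[196,-98,0],[224,-112,0]]' --dr '[[0,0,-0.12],[0,0,-0.24],[0,0,-0.36],[0,0,-0.48],[0,0,-0.6],[0,0,-0.72],[0,0,-0.84],[0,0,-0.96]]' --grip '[0,0,0,0,0,0,0,0]' --squeeze 40

```text
t: 0.77
eef_pos: [349.9, -313.1, 404.5]
eef_rot: [-0.0, 0.794, 0.608, -0.0]
ft_force: [-0.3, -1.3, 0.4]
finger_gap: 0.1
grasp_force: 0.0
```

```bash
python3 - <<'E'
from h import *
s,T=tool();print(s["eef_pos"],T.as_matrix().round(3),s["q"],s["finger_gap"])
print(T.inv().apply([508-s["eef_pos"][0],-150-s["eef_pos"][1],0]))
E
```

```text
[ 349.8975097  -313.0597792   404.54546872] [[ 0.261  0.965 -0.   ]
 [ 0.965 -0.261  0.   ]
 [ 0.    -0.    -1.   ]] [-9.03712580e-01  1.68235109e-01 -1.75740618e-01  1.22713685e+00
  3.73087819e-06  9.31340132e-01] 0.10866441137238465
[1.98694516e+02 1.10024444e+02 1.04179477e-02]
```

Request:
carry_out --xyz '[[25,14,0],[50,28,0],[75,42,0],[100,56,0],[125,70,0],[150,84,0],[175,98,0],[195,108,0]]' --dr '[[0,0,-0.12],[0,0,-0.24],[0,0,-0.36],[0,0,-0.48],[0,0,-0.6],[0,0,-0.72],[0,0,-0.84],[0,0,-0.96]]' --grip '[0,0,0,0,0,0,0,0]'

```text
t: 1.43
eef_pos: [506.4, -153.7, 404.4]
eef_rot: [-0.0, 0.423, 0.906, 0.0]
ft_force: [0.6, -0.5, 0.5]
finger_gap: 0.3
grasp_force: 0.0
```

Request:
carry_out --xyz '[[0,0,6],[0,0,12],[0,0,18],[0,0,24],[0,0,30],[0,0,35],[0,0,40],[0,0,40]]' --dr '[[0,0,-0.12],[0,0,-0.24],[0,0,-0.36],[0,0,-0.48],[0,0,-0.6],[0,0,-0.72],[0,0,-0.84],[0,0,-0.872]]' --grip '[0,0,0,0,0,0,0,0]'

```text
t: 2.1
eef_pos: [505.0, -155.2, 363.5]
eef_rot: [-0.001, 0.001, 1.0, 0.0]
ft_force: [0.8, 0.2, 0.6]
finger_gap: -0.1
grasp_force: 0.0
```

```bash
python3 - <<'E'
from h import *
s,T=tool();print(s["eef_pos"],T.as_matrix().round(3),s["q"],s["ft_force"])
c=imaging.camera_info("wrist");print(c,-c["R"].T@c["t"])
im=imaging.snapshot("wrist");cv2.imwrite("pics/w.png",im)
cv2.imwrite("pics/w2.png",cv2.resize(im,(800,600)))
import pickle;pickle.dump(c,open("w.pkl","wb"))
E
```

```text
[ 505.0033994  -155.15050538  363.53608751] [[-1.     0.002 -0.002]
 [ 0.002  1.     0.001]
 [ 0.002  0.001 -1.   ]] [-4.52389721e-01  2.85412530e-01 -1.29523884e-01  1.15772612e+00
  1.75423171e-05 -4.50881100e-01] [0.795451   0.15083423 0.64250973]
{'intrinsics': array([[297.31863964,   0.        , 252.8253757 ],
       [  0.        , 297.31863964, 195.62580173],
       [  0.        ,   0.        ,   1.        ]]), 'R': array([[ 2.23995827e-03,  9.99997320e-01,  5.85403225e-04],
       [ 9.64243074e-01, -2.31500775e-03,  2.65009311e-01],
       [ 2.65009956e-01, -2.91387928e-05, -9.64245675e-01]]), 't': array([ 154.59350421, -510.77836716,  204.8394342 ])} [ 437.88373032 -155.769577    332.78606238]
```

View pics/w2.png

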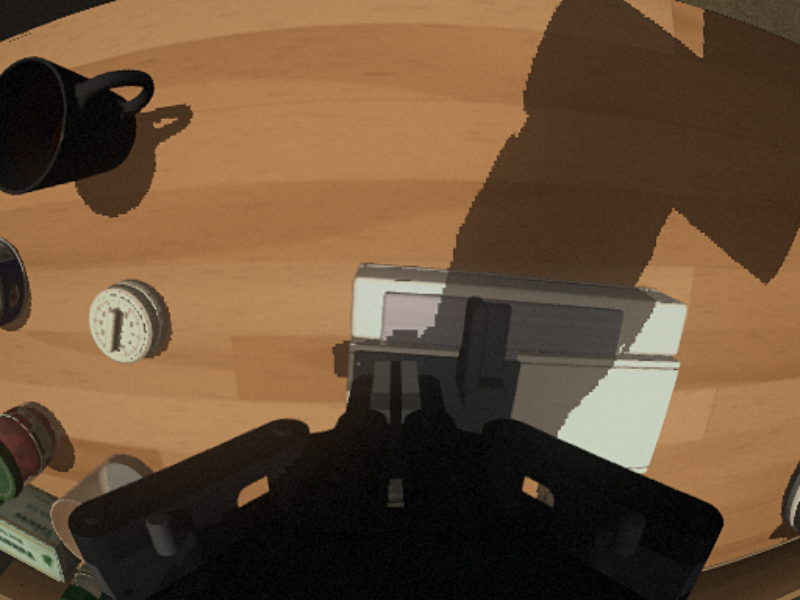

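The wrist view (800×600 scale) shows the bar as a pinkish-grey strip from (384,292) to (622,308) on its near edge and (384,342) to (619,354) on its far edge. The dark tab is at (460–510, 297–400). The box edges are at x=352 and x=686.

```bash
python3 - <<'E'
from h import *
import pickle;c=pickle.load(open("w.pkl","rb"))
k=512/800
def P(l,u,v,z):print(l,ray("wrist",u*k,v*k,z,c).round(1))
for u,v in [(385,292),(622,309),(384,342),(619,354)]:P("bar",u,v,78)
for u,v in [(358,265),(686,302),(679,362),(352,344)]:P("box60",u,v,60)
for u,v in [(472,297),(465,402),(458,400)]:P("tab108",u,v,108)
P("tabbase84",480,300,84)
P("fingertips",(395),(365),363-173)
im=cv2.imread("pics/w.png")[155:275,210:450]
cv2.imwrite("pics/w3.png",cv2.resize(cv2.convertScaleAbs(im,alpha=1.6,beta=20),(800,400),interpolation=2))
E
```

```text
bar [ 499.9 -161.4   78. ]
bar [510.4 -15.   78. ]
bar [ 529.8 -162.3   78. ]
bar [540.3 -12.5  78. ]
box60 [ 487.6 -177.8   60. ]
box60 [510.7  48.5  60. ]
box60 [556.   51.6  60. ]
box60 [ 537.7 -182.8   60. ]
tab108 [ 495.2 -117.   108. ]
tab108 [ 554.2 -117.8  108. ]
tab108 [ 552.9 -121.7  108. ]
tabbase84 [ 503.1 -108.2   84. ]
fingertips [ 497.6 -155.8  190. ]
```

View pics/w3.png

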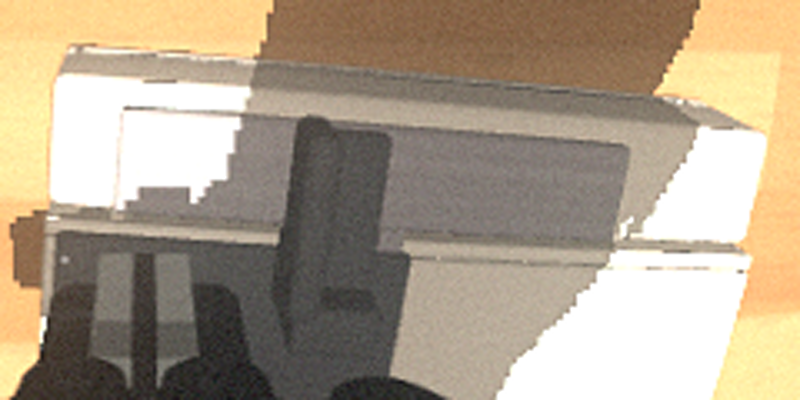

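Bar centre ≈ (520, −88) and box yaw ≈ −0.071. The tab face is at y≈−118, so I'll press at about (514.5, −141).

Request:
carry_out --xyz '[[-3,5,0],[-9.5,14,10],[-9.5,14,30],[-9.5,14,50],[-9.5,14,70],[-9.5,14,85],[-9.5,14,98],[-9.5,14,100]]' --dr '[[0,0,0.04],[0,0,0.071],[0,0,0.071],[0,0,0.071],[0,0,0.071],[0,0,0.071],[0,0,0.071],[0,0,0.071]]' --grip '[0,0,0,0,0,0,0,0]'

```text
t: 2.82
eef_pos: [514.3, -141.1, 262.7]
eef_rot: [-0.001, 0.041, 0.999, 0.001]
ft_force: [0.3, -0.6, -1.0]
finger_gap: -0.1
grasp_force: 0.0
```

```bash
python3 - <<'E'
from h import *
s,T=tool();print(s["eef_pos"],T.as_matrix().round(3),s["ft_force"])
c=imaging.camera_info("wrist");im=imaging.snapshot("wrist")
import pickle;pickle.dump(c,open("w.pkl","wb"));cv2.imwrite("pics/v.png",im)
cv2.imwrite("pics/v2.png",cv2.resize(cv2.convertScaleAbs(im[80:380,80:480],alpha=1.6,beta=20),(800,600),interpolation=2))
E
```

```text
[ 514.29737457 -141.07749228  262.69886993] [[-0.997  0.081 -0.003]
 [ 0.081  0.997  0.001]
 [ 0.003  0.001 -1.   ]] [ 0.2975992  -0.63278771 -1.02829373]
```

View pics/v2.png

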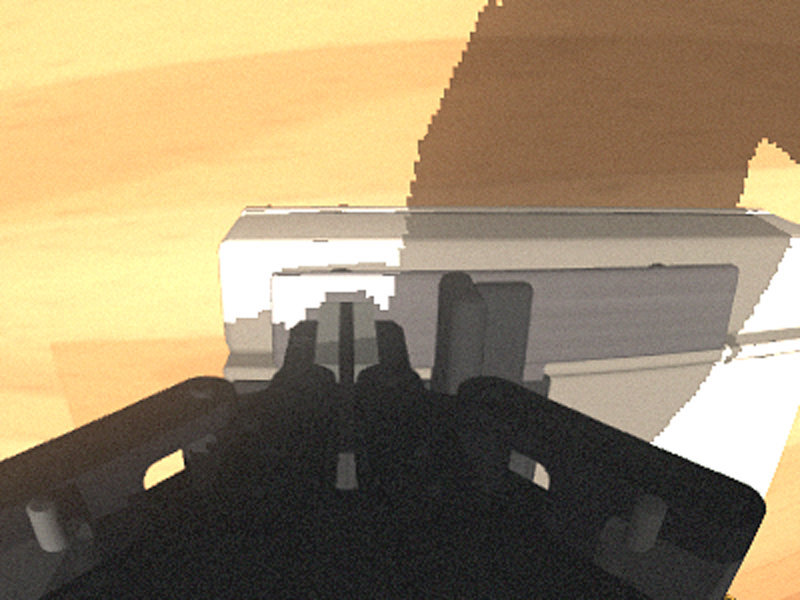

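The tips stand over the bar between its end (left) and the tab (right), with clearance on both sides. Now I'll lower gently.

Request:
carry_out --xyz '[[0,0,4],[0,0,8],[0,0,11],[0,0,13],[0,0,15],[0,0,15],[0,0,15]]' --dr '[[0,0,0],[0,0,0],[0,0,0],[0,0,0],[0,0,0],[0,0,0],[0,0,0]]' --grip '[0,0,0,0,0,0,0]'

```text
t: 3.45
eef_pos: [514.9, -141.4, 249.8]
eef_rot: [0.0, 0.04, 0.999, -0.0]
ft_force: [-0.0, -0.9, 1.7]
finger_gap: -0.1
grasp_force: 0.9
```

Request:
carry_out --xyz '[[0,0,2],[0,0,4],[0,0,6],[0,0,7],[0,0,7],[0,0,7]]' --dr '[[0,0,0],[0,0,0],[0,0,0],[0,0,0],[0,0,0],[0,0,0]]' --grip '[0,0,0,0,0,0]'

```text
t: 3.95
eef_pos: [515.0, -141.4, 242.7]
eef_rot: [0.0, 0.04, 0.999, -0.0]
ft_force: [-0.9, 0.9, 5.4]
finger_gap: 0.2
grasp_force: 2.7
```

```bash
python3 - <<'E'
from h import *
F=[];Z=[]
for i in range(4):
    imaging.camera_info("wrist");im=imaging.snapshot("wrist");s=r.state();F.append(s["ft_force"]);Z.append(s["eef_pos"])
print(np.mean(F,0),np.std(F,0),np.mean(Z,0)-[0,0,173.4])
E
```

```text
[-0.31204002 -0.10722925  5.12899818] [0.46753815 0.37339635 0.53912747] [ 514.963116   -141.38822455   69.39112748]
```

Request:
carry_out --xyz '[[0,0,1],[0,0,2],[0,3,2],[0,6,2],[0,9,2],[0,12,2],[0,15,2],[0,15,2]]' --dr '[[0,0,0],[0,0,0],[0,0,0],[0,0,0],[0,0,0],[0,0,0],[0,0,0],[0,0,0]]' --grip '[0,0,0,0,0,0,0,0]'

```text
t: 4.82
eef_pos: [516.4, -126.6, 241.1]
eef_rot: [0.0, 0.04, 0.999, -0.001]
ft_force: [-0.5, -2.8, 6.5]
finger_gap: 0.0
grasp_force: 3.4
```

Request:
carry_out --xyz '[[0,3,0],[0,6,0],[0,9,0],[0,12,0],[0,15,0],[0,15,0]]' --dr '[[0,0,0],[0,0,0],[0,0,0],[0,0,0],[0,0,0],[0,0,0]]' --grip '[0,0,0,0,0,0]'

```text
t: 5.32
eef_pos: [517.6, -111.6, 241.1]
eef_rot: [0.0, 0.04, 0.999, -0.001]
ft_force: [-1.3, -3.3, 6.9]
finger_gap: -0.1
grasp_force: 3.5
```

```bash
python3 - <<'E'
from h import *
im=imaging.snapshot("wrist");s=r.state();print(s["eef_pos"],s["ft_force"])
cv2.imwrite("pics/u2.png",cv2.resize(cv2.convertScaleAbs(im[80:380,80:480],alpha=1.6,beta=20),(800,600),interpolation=2))
E
```

```text
[ 517.5764322  -111.6527403   241.05936858] [-1.42394479 -3.36175031  7.24601229]
```

View pics/u2.png

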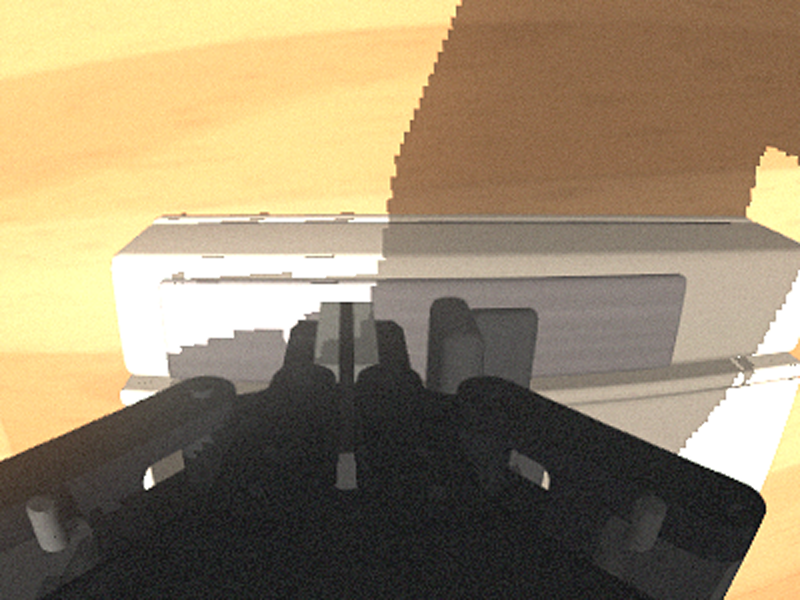

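The tab has moved well along the bar: the bar's end is at x≈165 and the tab face at ≈430, where it was 272 and 440 before. The lid is past the tooth and the box is still. Forces are about 7 N down and 3 N lateral, so I'll continue.

Request:
carry_out --xyz '[[0,4,0],[0,8,0],[0,12,0],[0,16,0],[0.3,20,0],[0.3,24,0],[0.5,28,0],[0.5,32,0]]' --dr '[[0,0,0],[0,0,0],[0,0,0],[0,0,0],[0,0,0],[0,0,0],[0,0,0],[0,0,0]]' --grip '[0,0,0,0,0,0,0,0]'

```text
t: 6.03
eef_pos: [519.8, -79.9, 241.1]
eef_rot: [0.001, 0.04, 0.999, -0.001]
ft_force: [-0.9, -6.8, 8.3]
finger_gap: 0.2
grasp_force: 3.8
```

Request:
carry_out --xyz '[[0,4,0],[0,8,0],[0,12,0],[0,15,0],[0.3,18,0],[0.3,20,0],[0.5,22,0],[0.5,24,0]]' --dr '[[0,0,0],[0,0,0],[0,0,0],[0,0,0],[0,0,0],[0,0,0],[0,0,0],[0,0,0]]' --grip '[0,0,0,0,0,0,0,0]'

```text
t: 6.7
eef_pos: [521.3, -56.0, 241.2]
eef_rot: [0.001, 0.04, 0.999, -0.001]
ft_force: [0.5, -6.2, 7.2]
finger_gap: -0.0
grasp_force: 4.0
```

Request:
carry_out --xyz '[[0,1.5,0],[0,3,0],[0,4.5,0],[0,6,0],[0,6,0]]' --dr '[[0,0,0],[0,0,0],[0,0,0],[0,0,0],[0,0,0]]' --grip '[0,0,0,0,0]'

```text
t: 7.12
eef_pos: [521.8, -49.9, 241.2]
eef_rot: [0.001, 0.04, 0.999, -0.001]
ft_force: [0.8, -4.7, 7.4]
finger_gap: -0.3
grasp_force: 3.8
```

```bash
python3 - <<'E'
from h import *
import pickle
c=imaging.camera_info("wrist");pickle.dump(c,open("w.pkl","wb"))
im=imaging.snapshot("wrist");s=r.state();print(s["eef_pos"],s["ft_force"])
cv2.imwrite("pics/s2.png",cv2.resize(cv2.convertScaleAbs(im[80:380,80:480],alpha=1.6,beta=20),(800,600),interpolation=2))
E
```

```text
[521.74631154 -49.94419873 241.17708808] [ 0.73643613 -4.10296312  7.35035947]
```

View pics/s2.png

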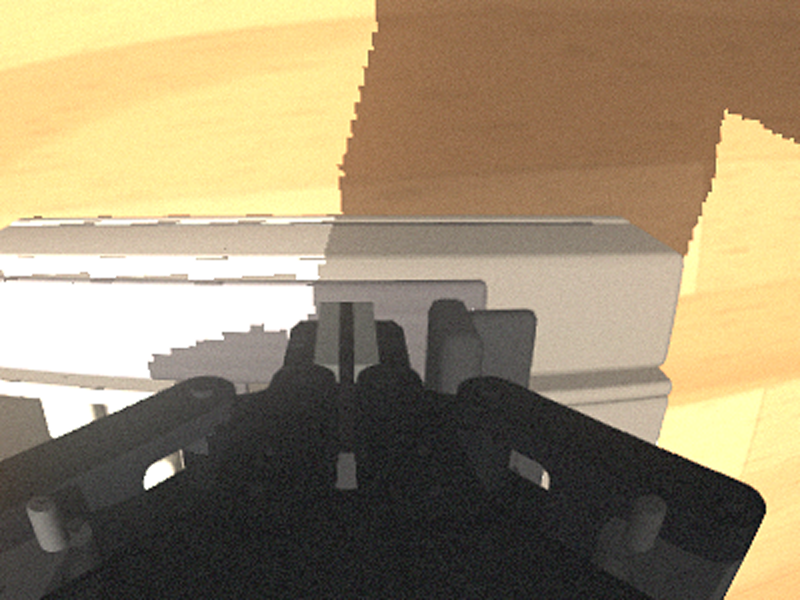

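The box has not moved. The tab face (430) is close to the bar's far end (486) and the end stop hasn't been reached, so I'll continue with small steps.

Request:
carry_out --xyz '[[0,1,0],[0,2,0],[0,3,0],[0,4,0],[0,4,0]]' --dr '[[0,0,0],[0,0,0],[0,0,0],[0,0,0],[0,0,0]]' --grip '[0,0,0,0,0]'

```text
t: 7.58
eef_pos: [522.1, -46.0, 241.2]
eef_rot: [0.001, 0.04, 0.999, -0.001]
ft_force: [1.9, -5.2, 7.4]
finger_gap: 0.2
grasp_force: 4.2
```

Request:
carry_out --xyz '[[0,0.7,0],[0,1.3,0],[0,2,0],[0,2,0]]' --dr '[[0,0,0],[0,0,0],[0,0,0],[0,0,0]]' --grip '[0,0,0,0]'

```text
t: 7.92
eef_pos: [522.2, -44.7, 241.4]
eef_rot: [0.001, 0.04, 0.999, -0.002]
ft_force: [-2.4, -14.5, 9.3]
finger_gap: 0.5
grasp_force: 7.6
```

The lateral force jumped to 14.5 N and motion stalled, so this is the end stop. I'll back off slightly, then rise.

Request:
carry_out --xyz '[[0,-1.5,0],[0,-3,0],[0,-4,-2],[0,-4,-5],[0,-4,-9],[0,-4,-16],[0,-4,-30],[0,-4,-50]]' --dr '[[0,0,0],[0,0,0],[0,0,0],[0,0,0],[0,0,0],[0,0,0],[0,0,0],[0,0,0]]' --grip '[0,0,0,0,0,0,0,0]'

```text
t: 8.58
eef_pos: [520.7, -47.5, 290.4]
eef_rot: [-0.002, 0.04, 0.999, 0.0]
ft_force: [0.9, -0.3, -1.1]
finger_gap: -0.3
grasp_force: 0.0
```

Request:
carry_out --xyz '[[0,0,-30],[0,0,-60],[0,0,-80],[0,0,-90],[0,0,-90]]' --dr '[[0,0,0],[0,0,0],[0,0,0],[0,0,0],[0,0,0]]' --grip '[0,0,0,0,0]'

```text
t: 9.0
eef_pos: [521.5, -47.6, 383.1]
eef_rot: [0.001, 0.04, 0.999, -0.001]
ft_force: [0.0, -0.3, -0.9]
finger_gap: -0.1
grasp_force: 0.0
```

```bash
python3 - <<'E'
from h import *
import pickle
c=imaging.camera_info("wrist");pickle.dump(c,open("w.pkl","wb"))
im=imaging.snapshot("wrist");s=r.state();print(s["eef_pos"],s["ft_force"])
cv2.imwrite("pics/f2.png",cv2.resize(cv2.convertScaleAbs(im[100:340,100:420],alpha=1.4,beta=20),(800,600),interpolation=2))
E
```

```text
[521.3415832  -47.58213939 381.43993325] [ 0.13495176  0.32914408 -0.82972567]
```

View pics/f2.png

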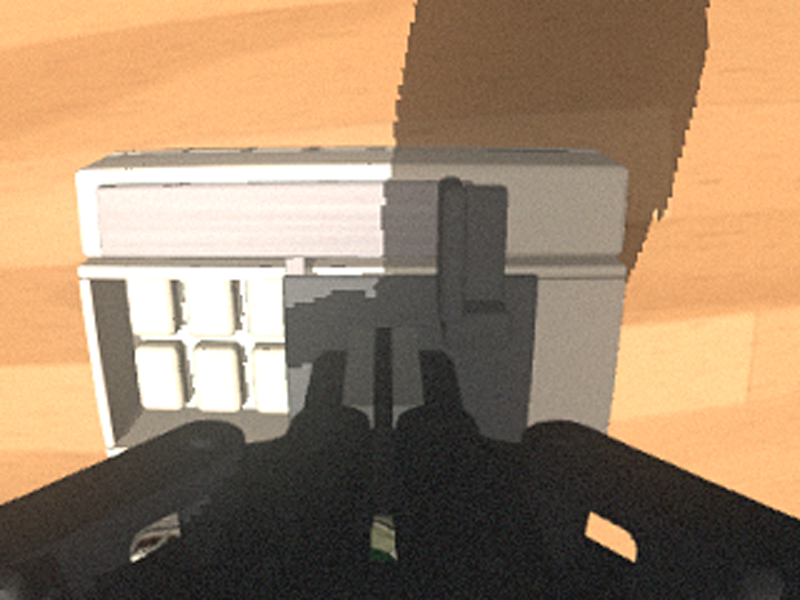

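The lid is open with the tablets exposed, and the tab face is at x≈440 with the bar's left end at x≈99. I'll check the opening numerically.

```bash
python3 - <<'E'
from h import *
import pickle;c=pickle.load(open("w.pkl","rb"))
def P(u,v,z):return ray("wrist",100+u/2.5,100+v/2.5,z,c)
a=P(99,187,78);a2=P(101,250,78);b=P(440,185,108);d=P(79,260,60);e=P(627,258,60)
print(a,a2,b,b-a,d,e, P(285,277,67))
E
```

```text
[ 500.83979347 -159.25653529   78.        ] [ 526.56889328 -163.06134688   78.        ] [505.53073969 -27.9022163  108.        ] [  4.69094622 131.35431899  30.        ] [ 534.97358322 -182.41785979   60.        ] [552.84976258  53.5227093   60.        ] [546.97041692 -90.38176746  67.        ]
```

```bash
python3 -c "
from cell import r
print(r.sign_off())"
```

```text
the job is handed in; nothing more can be done
None
```

I held the bar down, pushed the lid past the tooth to its end stop (about 90 mm open, tablets exposed), then let the bar spring back; the box stayed put within measurement error, and the job is handed in at about 9 s.

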